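# Hardness reading on a rubber machine mount

## Task

Take a hardness reading of the rubber in the round mount that stands on the square four-bolt plate: lift the tester out of its wooden block, press it upright onto the middle of that mount until its sprung pin has sunk into the rubber and its foot sits on the steel rim, and hold it there for about two seconds. Then stand the tester upright in its wooden block again, pin in the hole, and let go. Do not press on the other mount, the one on the narrow two-bolt strap.

Things in the scene. Friction and masses are not known exactly. Their poses are not given: they have to be found in the camera images.
- tester_grip (a point): Loose hardness tester, about 0.3 kg, upright in its block: steel foot disc 64 mm across, 12 mm thick, under a round aluminium grip 36 mm across whose top is 80 mm above the foot's underside. A sprung pin 8 mm across sticks out 14 mm below the foot. This point: on the axis, 45 mm above the foot's underside, where to grip from above at any yaw. z up along the axis.
- gauge (a joint): The tester's reading: how far its pin is pushed up into the foot, m; 0 fully out, 0.014 flush. A brass rod rises from the tester's top by as much. Spring: 0.9 N at first, plus 0.45 N per mm. With the foot on the mount's rim it reads about 0.008 (the rubber sinks the other 6 mm, some 4 N); on a rigid surface the pin goes fully in.
- mount_top (a point): Mount to be tested, fixed to the bench: square steel plate 92 x 92 x 8 mm with a bolt head at each corner; on it a round steel cup 76 mm across, its flat rim 40 mm above the bench, filled flush with a black rubber core 39 mm across that yields about 0.65 N per mm. This point: centre of the core's top at rest, level with the rim. z up, x and y along the plate's edges.
- holder_top (a point): The tester's stand, fixed to the bench: wooden block 90 x 90 x 30 mm with a 35 mm hole right through its middle. The tester's foot rests on its top, the pin hanging in the hole. This point: centre of the hole's mouth, level with the top, 30 mm above the bench. z up.
- strap_mount: The other mount, to be left alone, fixed: narrow steel strap 44 x 104 x 8 mm with a bolt head at each end, on it a round cup 62 mm across with a 33 mm rubber core, 40 mm high in all. Origin: centre of the underside, y along the strap. Also about: a fixed rubber cone 42 mm high, a loose steel billet 48 mm across and 55 mm high, a loose spanner.

How it is judged:
By the outcome, as a careful person would: the job done as asked, in the order asked, and still so for the second after the job is handed in, with the robot touching nothing.
It also fails if it takes over 51 s, if anything falls off the work surface, if the arm or the gripper's body presses on something with over 40 N, if the wrist force passes 120 N, or if a joint passes its speed limit or range.

## Robot

A 6-joint arm with a two-finger parallel gripper is mounted at the origin on the work surface. World frame = base frame: x ahead of the robot, y to its left, z up, the work surface at z = 0. Lengths are in m, angles in rad, forces in N, time in s.
With the tool pointing down it reaches from about 0.15 to 0.775 m from the base axis. Payload 6.1 kg.
Tool frame: the origin (TCP) lies on the centre line of the jaws, within the pads' length; the fingertips stand 19 mm ahead of it and the grasp point (between the pads) is the TCP (manip.tips_ahead is the distance from the TCP to the fingertips, in m); z points along the fingers, y is the line along which they close (so a half turn about z gives the same grasp; the last joint's range is limited). The gripper opens to 85 mm and grips with 20 to 120 N. Pads are 22 mm wide; open, the fingers measure 114 mm over their backs; the gripper's body (76 mm by 85 mm) begins 54 mm behind the grasp point. The pads swing forward as they close: fully open they stand 13 mm farther back than shut.
Start: joints at [1.316, 0.126, -0.04, 1.405, 0, 1.571], TCP at [0.132, 0.508, 0.25] pointing down, gripper open.
Joint ranges: [-2.72, 2.72], [-0.95, 1.95], [-1.27, 1.35], [-1.78, 2.02], [-1.46, 1.47], [-3.14, 3.14]. Speed limits (rad/s): [2.39, 2.39, 3.01, 3.14, 3.14, 3.14].

## Interface

Orientations are given as a unit quaternion [x, y, z, w].
In Python, from rig import sense, imaging, workorder, manip gives the robot as it stands.
- The arm moves only by the shell command python3 -m inch 'ROWS' [OPENING] [FORCE]. ROWS is JSON, a list of rows, each a list of 6 numbers: the shift along the tool's x, y, z as a fraction of full scale, then the turn, a rotation vector about the tool's x, y, z as a fraction of full scale. In form: [[tx, ty, tz, rx, ry, rz], ...]. A call has 1 to 5 rows; each row shifts and turns the commanded pose from where the row before left it, along the tool's axes as they then stand; what a row does not reach is not made up. Full scale, the value 1, is 0.05 m for a shift and 1.5 rad for a turn. A row lasts 1/10 s, in which the tool goes at most 50 mm and 8.59 degrees, less where a joint would pass 70% of its speed; a pose out of reach is approached as far as the arm can. A call with a number of a shift or a turn outside -1 to 1 is refused whole. A call with a gripper value outside its range is refused whole. OPENING is the gripper's target within -1 to 1 (fully open at 1, half-way at 0, shut at -1), set as the call begins (- or left out, the last holds). The fingers move at their own pace and stop on an object; FORCE is the grip in N (left out, the last holds). Time passes only in rows, so rows that do not move let the fingers close. It gives the time, the measured TCP pose, the force, the opening and the grip force at its end, in the units of the state.
- sense(): the state, without advancing time (a new reading comes with each control period).
- imaging.read_camera(name): name is "side" or "top" or "wrist"; returns a dict with "pixels" (480x640x3 uint8, red, green, blue), "fx", "fy", "cx", "cy" (pixels), "view" (4x4, takes a point from world to camera coordinates). Camera axes: x right, y down, z forward; pixel columns grow to the right and rows downward; lengths in m; the calibration is good to about 2 mm. A picture is of the moment at which its call begins. There is no depth.
- workorder.job_done(): hands the job in; it is judged then, once.
Trained networks look in the newest picture that a camera, given by its name, has taken for a name from the list of things; names that differ only in an ending like _2 or _b are one class to them, and where a whole thing is asked for, a point or a joint stands for the part that bears it (a point fixed in the world has none). Each returns a list of dicts, best first, with "confidence" (0 to 1); they miss things now and then, are a little off and sometimes report something else, mostly with a low value. They report only what shows in the picture. A call takes as long as a camera call.
- imaging.trace(camera, thing): "region" (480x640 bool, what is visible of it) and "bbox" ([left, top, right, bottom] in pixels, round what is visible of it).
The state is a dict: "t": time; "joints": joint angles; "qd": joint speeds; "joint_torque": joint torques, N m; "ee_pos": TCP position; "ee_rot": TCP orientation; "wrist_force": force on the tool from outside, world axes, zero at the start; "ft_torque": the same for the moment, N m; "width": opening from 0.0 (shut) to 1.0 (fully open); "grasp_force": force on a finger pad.
Only numpy, scipy, OpenCV 4.12 (cv2) and the standard library are available. Lean on these libraries where they do the work, as an engineer would, in place of code of your own. Each camera call takes 0.05 s, during which the arm holds its last target. There are 200 camera calls.

## Working session

There is one attempt and no reset: what is moved stays moved. The work goes in short steps, Python scripts to look and compute and a shell command to move; the robot and the scene stay as the last step left them, time stands still between calls to the robot, and variables do not carry over. Pictures are saved under pics/ and viewed, at most 10 in all, crops included, and the job is handed in when it is done.

```bash
mkdir -p pics; ls; python3 - <<'E'
from rig import sense, imaging, manip
import cv2, numpy as np
s=sense(); print(s['t'],s['ee_pos'],s['ee_rot'],s['width'])
for n in ['top','side']:
    c=imaging.read_camera(n); print(n,c['fx'],c['fy'],c['cx'],c['cy'],np.round(c['view'],3).tolist())
    cv2.imwrite(f'pics/{n}0.png',c['pixels'][:,:,::-1])
    for th in ['tester_grip','strap_mount','mount_top','holder_top']:
        try:
            print(n,th,[(round(d['confidence'],2),d['bbox']) for d in imaging.trace(n,th)][:3])
        except Exception as e: print(th,e)
E
```

```text
pics
0.0 [0.13223538 0.50768765 0.2495364 ] [ 1.27045066e-01  9.91896634e-01 -7.79430365e-04 -1.05882701e-04] 0.999175540667837
top 503.2782433782441 503.2782433782441 317.85573639694417 243.8884773747777 [[0.029, -0.999, 0.015, -0.024], [-0.993, -0.03, -0.115, 0.538], [0.115, -0.011, -0.993, 0.821], [0.0, 0.0, 0.0, 1.0]]
top tester_grip [(0.86, [185.1, 262.4, 224.7, 300.6])]
top strap_mount [(0.93, [404.3, 194.6, 467.3, 230.9]), (0.53, [311.1, 239.2, 372.5, 301.9])]
top mount_top [(0.6, [309.6, 238.6, 375.6, 304.2])]
top holder_top [(0.86, [175.0, 251.6, 238.4, 310.3])]
side 528.8597305732364 528.8597305732364 318.7576850691518 229.0842709777831 [[-0.993, -0.117, -0.009, 0.523], [-0.062, 0.586, -0.808, 0.104], [0.1, -0.802, -0.589, 1.008], [0.0, 0.0, 0.0, 1.0]]
side tester_grip [(0.9, [317.9, 277.0, 354.5, 336.1])]
side strap_mount [(0.67, [284.2, 184.5, 309.5, 215.6])]
side mount_top [(0.63, [307.6, 222.5, 362.2, 269.9])]
side holder_top [(0.88, [310.7, 302.4, 367.7, 353.0])]
```

View pics/top0.png

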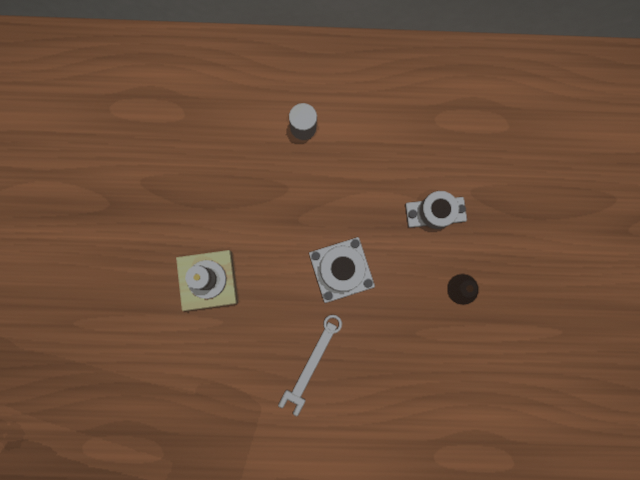

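View pics/side0.png

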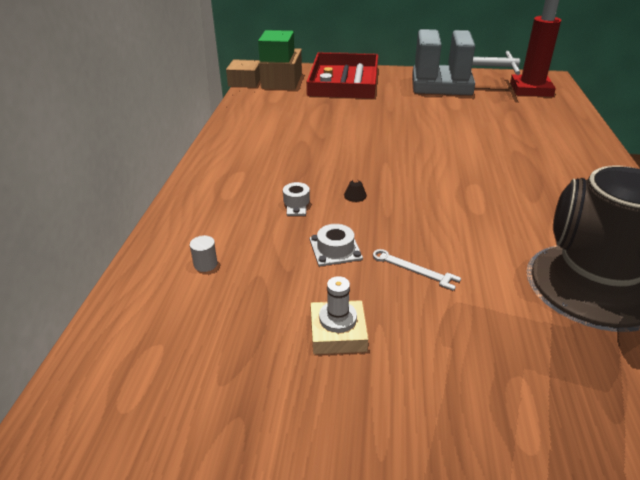

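The top view shows the tester at about (197,277) on its block at (206,281). The target mount is at (343,268) and the strap mount at (440,210). In the side view the tester stands in its block at (338,300) and the mount is at (336,240).

```bash
cat > h.py <<'E'
import numpy as np, cv2
from rig import sense, imaging, manip
from scipy.spatial.transform import Rotation as R
from scipy.optimize import least_squares
def ray(c,uv,z):
    V=np.array(c['view']);o=-V[:3,:3].T@V[:3,3]
    d=V[:3,:3].T@np.array([(uv[0]-c['cx'])/c['fx'],(uv[1]-c['cy'])/c['fy'],1])
    return (o+d*(z-o[2])/d[2])
def proj(c,P):
    V=np.array(c['view']);q=np.atleast_2d(P)@V[:3,:3].T+V[:3,3]
    return np.c_[q[:,0]/q[:,2]*c['fx']+c['cx'],q[:,1]/q[:,2]*c['fy']+c['cy']]
def blob(c,uv,r,lo,hi):
    "centroid of the grey-level band lo..hi component nearest uv within radius r"
    g=cv2.cvtColor(c['pixels'],cv2.COLOR_RGB2GRAY)
    m=np.zeros_like(g);cv2.circle(m,(int(uv[0]),int(uv[1])),r,255,-1)
    m&=cv2.inRange(g,lo,hi)
    n,l,s,ce=cv2.connectedComponentsWithStats(m)
    k=1+np.argmax(s[1:,4]);return ce[k],s[k]
def totool(s,p):
    return R.from_quat(s['ee_rot']).inv().apply(np.array(p)-s['ee_pos'])
E
python3 - <<'E'
from h import *
for n,uv in [('top',(343,268)),('side',(336,236))]:
    c=imaging.read_camera(n)
    ce,s=blob(c,uv,16 if n=='top' else 14,0,45); P=ray(c,ce,.04); print(n,'core',ce,s,P, 'bbox ends',ray(c,(s[0],ce[1]),.04),ray(c,(s[0]+s[2],ce[1]),.04))
    # block by region: circle foot & block outline fit
    d=imaging.trace(n,'holder_top')[0]['region']; t=imaging.trace(n,'tester_grip')[0]['region']
    m=((d|t)*255).astype(np.uint8)
    rect=cv2.minAreaRect(cv2.findNonZero((m))); print('block rect',rect, ray(c,rect[0],.03))
    print('tester top guess bbox',cv2.boundingRect(t.astype(np.uint8)))
    # silhouette fit of tester: foot + grip hull
    th=np.linspace(0,2*np.pi,60)
    def model(x,y):
        P=[np.c_[x+r*np.cos(th),y+r*np.sin(th),0*th+z] for r,z in((.032,.03),(.032,.042),(.018,.042),(.018,.11))]
        q=np.zeros((480,640),np.uint8)
        for a in (P[0:2],P[2:4]): cv2.fillConvexPoly(q,cv2.convexHull((proj(c,np.vstack(a))*16).astype(np.int32)),255,cv2.LINE_8,4)
        return q>0
    x0=ray(c,(206,281),.03) if n=='top' else ray(c,(338,318),.036)
    best=max(((model(x0[0]+i,x0[1]+j)&t).sum()/(model(x0[0]+i,x0[1]+j)|t).sum(),x0[0]+i,x0[1]+j) for i in np.arange(-.02,.021,.001) for j in np.arange(-.02,.021,.001))
    print('tester',best)
E
```

```text
top core [347.18421053 262.63157895] [340 259  14   9  38] [ 0.5074287  -0.05787856  0.04      ] bbox ends [ 0.50706706 -0.04587173  0.04      ] [ 0.50777193 -0.06927431  0.04      ]
block rect ((206.15386962890625, 279.7308044433594), (54.07914352416992, 56.68387222290039), 82.87498474121094) [0.47236213 0.17743423 0.03      ]
tester top guess bbox (185, 261, 41, 38)
tester (np.float64(0.9200614911606456), np.float64(0.47323221931119935), np.float64(0.17557580757358687))
side core [335. 231.] [335 231   1   1   1] [ 0.50009676 -0.06331768  0.04      ] bbox ends [ 0.50009676 -0.06331768  0.04      ] [ 0.49805751 -0.06353399  0.04      ]
block rect ((338.1560363769531, 314.9654846191406), (75.94751739501953, 55.291893005371094), 86.98721313476562) [0.47344595 0.16438139 0.03      ]
tester top guess bbox (319, 277, 38, 56)
tester (np.float64(0.9082338152105593), np.float64(0.47464279016364175), np.float64(0.17140718025970317))
```

```bash
python3 - <<'E'
from h import *
c=imaging.read_camera('top')
print('mount from circle', ray(c,(343,268.5),.04))
s=sense();print(R.from_quat(s['ee_rot']).as_matrix().round(3).tolist())
print(totool(s,[.4735,.1735,.20])/.05)
E
```

```text
mount from circle [ 0.49740707 -0.05111285  0.04      ]
[[-0.968, 0.252, 0.0], [0.252, 0.968, 0.0], [0.0, 0.0, -1.0]]
[-8.28982716 -4.75464192  1.00615232]
```

```bash
python3 -m inch '[[-0.8,-0.45,0.1,0,0,0],[-0.8,-0.45,0.1,0,0,0],[-0.8,-0.45,0.1,0,0,0],[-0.8,-0.45,0.1,0,0,0],[-0.8,-0.45,0.1,0,0,0]]' 1; python3 - <<'E'
from h import *
s=sense();print(s['t'],s['joints'],totool(s,[.4735,.1735,.20])/.05)
E
```

```text
t: 1.35
ee_pos: [0.2985, 0.3474, 0.2253]
ee_rot: [0.127, 0.992, 0.0, 0.0]
wrist_force: [-0.1, 0.7, -0.0]
width: 1.005
grasp_force: 0.0
1.35 [ 8.61056874e-01  4.64388913e-05 -2.29081573e-01  1.34100790e+00
 -3.84862454e-05  1.11534032e+00] [-4.26292913 -2.48598945  0.50578055]
```

```bash
python3 -m inch '[[-0.85,-0.5,0.1,0,0,0],[-0.85,-0.5,0.1,0,0,0],[-0.85,-0.5,0.1,0,0,0],[-0.85,-0.5,0.1,0,0,0],[-0.85,-0.48,0.1,0,0,0]]' 1; python3 -m inch '[[0,0,0,0,0,0]]'; python3 - <<'E'
from h import *
c=imaging.read_camera('wrist'); cv2.imwrite('pics/w1.png',c['pixels'][:,:,::-1])
t=imaging.trace('wrist','tester_grip'); print([(d['confidence'],d['bbox']) for d in t])
s=sense();print(s['t'],s['ee_pos'],totool(s,[.4735,.1735,.075])/.05)
print('proj guess',proj(c,[[.4735,.1735,.11],[.4735,.1735,.042],[.4735,.1735,.03]]))
E
```

```text
t: 1.85
ee_pos: [0.4731, 0.1734, 0.2004]
ee_rot: [0.127, 0.992, 0.0, 0.0]
wrist_force: [0.5, 0.2, -0.3]
width: 1.0
grasp_force: 0.0
t: 1.95
ee_pos: [0.4749, 0.1714, 0.1993]
ee_rot: [0.13, 0.991, -0.001, 0.0]
wrist_force: [-0.7, 0.5, -0.6]
width: 1.004
grasp_force: 0.0
[(0.66, [279.2, 178.8, 362.5, 279.8])]
2.05 [0.47230591 0.17418665 0.19993094] [-0.02902467 -0.00652329  2.49859352]
proj guess [[321.47578278 249.28729516]
 [320.74498737 218.7866958 ]
 [320.64845099 214.7576373 ]]
```

View pics/w1.png

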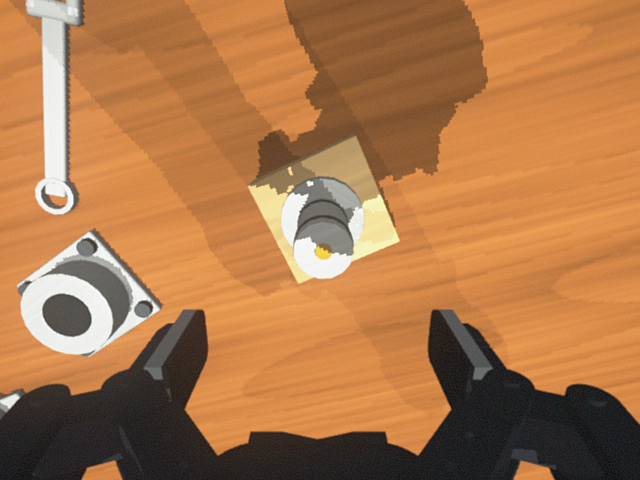

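The wrist view shows the tester's top at (323,251) and its foot at about (322,217). The block's top corners are near (357,136), (399,240), (300,283) and (249,187). The mount's core is at (67,313).

```bash
python3 - <<'E'
from h import *
c=imaging.read_camera('wrist')
for n,uv,z in [('rod',(323,251),.11),('blockcen',(326,212),.03)]+[('corner',u,.03) for u in [(357,136),(399,240),(300,283),(249,187)]]: print(n,ray(c,uv,z))
ce,st=blob(c,(67,313),27,0,95); print('core',ce,st,ray(c,ce,.04))
s=sense();print(s['t'],s['ee_pos'])
E
```

```text
rod [0.47224591 0.17700263 0.11      ]
blockcen [0.46972586 0.18116501 0.03      ]
corner [0.41952017 0.21773448 0.03      ]
corner [0.50718672 0.23221001 0.03      ]
corner [0.52332197 0.1449773  0.03      ]
corner [0.43538064 0.12872457 0.03      ]
core [ 64.22694094 317.32913072] [  41  297   48   41 1507] [ 0.4990422  -0.05158566  0.04      ]
2.1 [0.47173039 0.1750371  0.20019285]
```

```bash
python3 -m inch '[[0,0.03,0.7,0,0,0],[0,0,0.7,0,0,0],[0,0,0.6,0,0,0],[0,0,0.4,0,0,0],[0,0,0.1,0,0,0]]' 1;  python3 -m inch '[[0,0,0,0,0,0],[0,0,0,0,0,0],[0,0,0,0,0,0],[0,0,0,0,0,0],[0,0,0,0,0,0]]' -1 50;python3 -m inch '[[0,0,0,0,0,0],[0,0,0,0,0,0]]'
```

```text
t: 2.6
ee_pos: [0.4698, 0.1775, 0.0733]
ee_rot: [0.126, 0.992, -0.001, -0.002]
wrist_force: [-0.7, -0.4, -0.3]
width: 1.0
grasp_force: 0.0
t: 3.1
ee_pos: [0.4731, 0.1769, 0.0769]
ee_rot: [0.127, 0.992, 0.001, 0.001]
wrist_force: [-1.7, 0.3, 5.7]
width: 0.411
grasp_force: 50.1
t: 3.3
ee_pos: [0.4731, 0.1769, 0.0769]
ee_rot: [0.127, 0.992, 0.001, 0.001]
wrist_force: [-2.6, -0.3, 4.5]
width: 0.41
grasp_force: 50.1
```

```bash
python3 -m inch '[[0,0,-0.3,0,0,0],[0,0,-0.6,0,0,0],[0,0,-0.6,0,0,0],[0,0,0,0,0,0]]';  python3 -m inch '[[-0.33,-0.85,0,0,0,0],[-0.33,-0.85,0,0,0,0],[-0.33,-0.85,0,0,0,0],[-0.33,-0.85,0,0,0,0],[-0.33,-0.85,0,0,0,0]]';python3 -m inch '[[0,0,0,0,0,0],[0,0,0,0,0,0],[0,0,0,0,0,0]]'; python3 - <<'E'
from h import *
s=sense();print(s['t'],s['ee_pos'],s['joints'])
c=imaging.read_camera('wrist'); cv2.imwrite('pics/w2.png',c['pixels'][:,:,::-1])
c=imaging.read_camera('side'); im=c['pixels'][120:300,240:440,::-1]; cv2.imwrite('pics/s2.png',cv2.resize(im,None,fx=3,fy=3,interpolation=2))
p=s['ee_pos'];print(proj(c,[p,p-[0,0,.045],p-[0,0,.059],p+[0,0,.035],[.498,-.052,.04]]))
for n in ['side','top']:
    if n=='top': c=imaging.read_camera(n)
    for d in imaging.trace(n,'mount_top')[:2]: print(n,d['confidence'],d['bbox'])
E
```

```text
t: 3.7
ee_pos: [0.4744, 0.1774, 0.1544]
ee_rot: [0.127, 0.992, 0.002, 0.003]
wrist_force: [1.2, 1.3, -2.7]
width: 0.412
grasp_force: 50.4
t: 4.2
ee_pos: [0.4979, -0.0515, 0.1492]
ee_rot: [0.127, 0.992, 0.0, -0.001]
wrist_force: [0.1, 0.9, -3.3]
width: 0.41
grasp_force: 50.9
t: 4.5
ee_pos: [0.498, -0.0493, 0.1495]
ee_rot: [0.127, 0.992, 0.0, -0.001]
wrist_force: [-0.0, -0.6, -2.6]
width: 0.413
grasp_force: 51.4
4.5 [ 0.49803373 -0.04932318  0.14950862] [-9.89316216e-02  1.00469055e-01 -2.89781666e-01  1.18188813e+00
  3.94019667e-04  1.55636153e-01]
[[335.94551299 189.12641487]
 [335.70251801 208.72090047]
 [335.62943669 214.61398871]
 [336.14351969 173.15966811]
 [335.51254371 234.34029855]]
side 0.61 [308.0, 226.2, 360.8, 267.0]
```

View pics/w2.png

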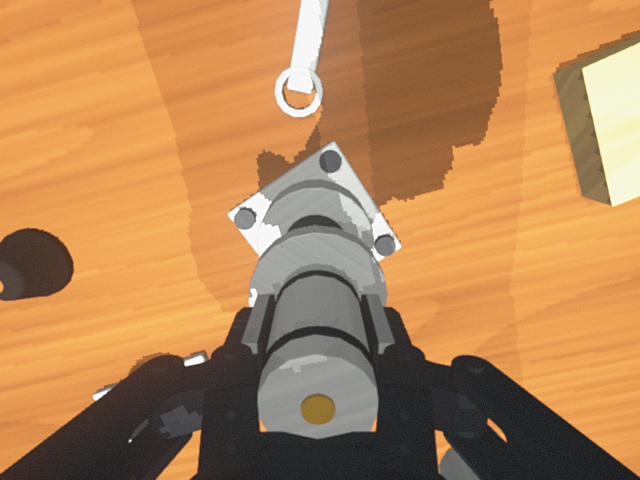

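View pics/s2.png

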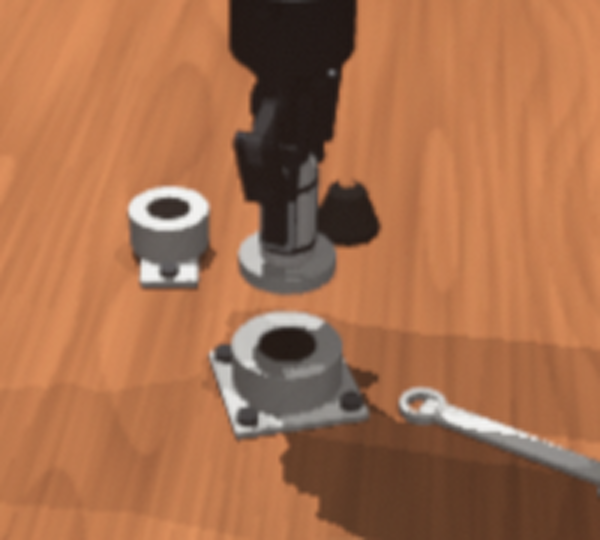

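The wrist view shows the tester squarely gripped, with the rod at (318,408), above the square-plate mount. In the side crop the core at (287,344) sits right under the foot at (287,265). That agrees with my position estimate.

```bash
python3 -m inch '[[0,-0.03,0.3,0,0,0],[0,0,0.4,0,0,0],[0,0,0.3,0,0,0],[0,0,0.1,0,0,0],[0,0,0,0,0,0]]' - 70; python3 -m inch '[[0,0,0.05,0,0,0],[0,0,0.05,0,0,0],[0,0,0.05,0,0,0],[0,0,0,0,0,0]]'; python3 - <<'E'
from h import *
P=[]
for i in range(4):
    c=imaging.read_camera('wrist');s=sense();P.append(np.r_[s['ee_pos'],s['wrist_force']])
print(np.mean(P,0).round(4))
g=cv2.inRange(cv2.cvtColor(c['pixels'],cv2.COLOR_RGB2HSV),(10,150,80),(30,255,255)); g[:380]=0;g[:,:280]=0;g[:,360:]=0
m=cv2.moments(g,True);print('rod px',m['m10']/m['m00'],m['m01']/m['m00'],m['m00'],'axis guess',proj(c,s['ee_pos']+[0,0,.035+.006]))
E
```

```text
t: 5.25
ee_pos: [0.4978, -0.0507, 0.0951]
ee_rot: [0.127, 0.992, 0.0, -0.001]
wrist_force: [-1.0, 0.3, -1.4]
width: 0.411
grasp_force: 69.9
t: 5.65
ee_pos: [0.4985, -0.0511, 0.088]
ee_rot: [0.127, 0.992, 0.0, 0.0]
wrist_force: [0.2, 2.1, 1.1]
width: 0.405
grasp_force: 70.1
[ 0.4986 -0.0511  0.0882 -0.2833  2.1606  1.0073]
rod px 317.6129827444536 417.77403451109285 1217.0 axis guess [[319.29032371 420.83370743]]
```

```bash
for i in 1 2; do python3 -m inch '[[0,0,0.02,0,0,0],[0,0,0,0,0,0]]' | grep -E 'pos|wrist'; done; python3 -m inch '[[0,0,0.02,0,0,0],[0,0,0,0,0,0]]'
```

```text
ee_pos: [0.4985, -0.0511, 0.087]
wrist_force: [0.2, 2.9, 2.1]
ee_pos: [0.4985, -0.0511, 0.0869]
wrist_force: [-3.4, 3.8, 9.8]
t: 6.45
ee_pos: [0.4985, -0.0511, 0.0869]
ee_rot: [0.127, 0.992, 0.0, 0.001]
wrist_force: [-5.9, 3.1, 16.6]
width: 0.405
grasp_force: 72.2
```

```bash
Z='[[0,0,0,0,0,0]]'; for i in 1 2 3 4; do python3 -m inch '[[0,0,0,0,0,0],[0,0,0,0,0,0],[0,0,0,0,0,0],[0,0,0,0,0,0],[0,0,0,0,0,0]]' | grep -E 't:|pos|wrist'; done; python3 - <<'E'
from h import *
c=imaging.read_camera('side'); im=c['pixels'][150:280,260:420,::-1]; cv2.imwrite('pics/s3.png',cv2.resize(im,None,fx=4,fy=4,interpolation=2))
E
```

```text
t: 6.95
ee_pos: [0.4985, -0.0511, 0.0869]
ee_rot: [0.127, 0.992, 0.0, 0.001]
wrist_force: [-7.1, 4.7, 16.5]
t: 7.45
ee_pos: [0.4985, -0.0511, 0.0869]
ee_rot: [0.127, 0.992, 0.0, 0.001]
wrist_force: [-6.0, 4.1, 17.0]
t: 7.95
ee_pos: [0.4985, -0.0511, 0.0869]
ee_rot: [0.127, 0.992, 0.0, 0.001]
wrist_force: [-6.5, 4.5, 16.7]
t: 8.45
ee_pos: [0.4985, -0.0511, 0.0869]
ee_rot: [0.127, 0.992, 0.0, 0.001]
wrist_force: [-5.5, 3.8, 17.7]
```

View pics/s3.png

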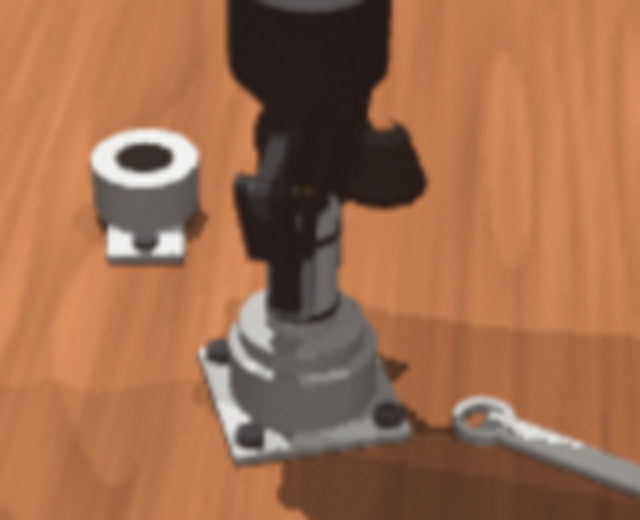

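The foot sits flat on the cup's rim, centred at about (304,330), and the hold is done. I'm lifting off and going back to the block.

```bash
python3 -m inch '[[0,0,-0.2,0,0,0],[0,0,-0.6,0,0,0],[0,0,-0.5,0,0,0],[0,0,0,0,0,0]]' | grep -E 't:|pos|wrist';  python3 -m inch '[[0.33,0.86,0,0,0,0],[0.33,0.86,0,0,0,0],[0.33,0.86,0,0,0,0],[0.33,0.86,0,0,0,0],[0.34,0.86,0,0,0,0]]'>/dev/null;python3 -m inch '[[0,0,0,0,0,0],[0,0,0,0,0,0],[0,0,0,0,0,0]]'; python3 - <<'E'
from h import *
P=[]
for i in range(3):
    c=imaging.read_camera('wrist');s=sense();P.append(np.r_[s['ee_pos'],s['wrist_force']])
print(np.mean(P,0).round(4))
cv2.imwrite('pics/w4.png',c['pixels'][:,:,::-1])
p=np.mean(P,0)[:3]
print('hole guess',proj(c,[[.472,.178,.03]]))
for n in ['wrist','side']:
    if n=='side': c=imaging.read_camera('side')
    for d in imaging.trace(n,'holder_top')[:1]:
        r=cv2.minAreaRect(cv2.findNonZero(d['region'].astype(np.uint8)));print(n,d['confidence'],r)
        cv2
E
```

```text
t: 8.9
ee_pos: [0.4998, -0.0519, 0.1526]
ee_rot: [0.127, 0.992, -0.001, 0.002]
wrist_force: [-0.5, -0.2, -3.0]
t: 9.7
ee_pos: [0.4716, 0.1769, 0.1486]
ee_rot: [0.127, 0.992, -0.001, -0.001]
wrist_force: [0.2, -0.3, -3.0]
width: 0.408
grasp_force: 71.4
[ 0.472   0.1765  0.1492  0.2438 -0.1242 -3.2664]
hole guess [[320.68223249 236.36564419]]
wrist 0.64 ((316.0621643066406, 233.34910583496094), (137.4615478515625, 140.46156311035156), 67.38013458251953)
side 0.96 ((338.9825134277344, 327.15087890625), (51.236000061035156, 55.580570220947266), 87.1375961303711)
```

View pics/w4.png

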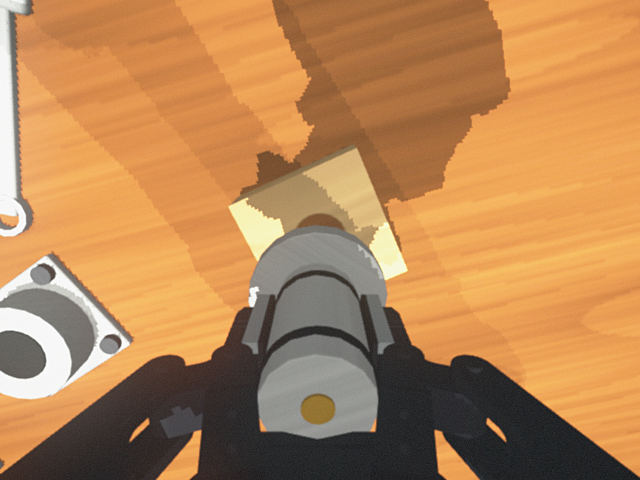

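The wrist view shows the hole's far edge at (320,213), matching my estimate of the hole centre at (320.7,236), so the tester is aligned with the hole. I'm lowering it.

```bash
python3 -m inch '[[0,0.02,0.4,0,0,0],[0,0,0.5,0,0,0],[0,0,0.2,0,0,0],[0,0,0.1,0,0,0],[0,0,0,0,0,0]]'; python3 -m inch '[[0,0,0.1,0,0,0],[0,0,0.06,0,0,0],[0,0,0.04,0,0,0],[0,0,0,0,0,0]]'
```

```text
t: 10.5
ee_pos: [0.4722, 0.1785, 0.0896]
ee_rot: [0.127, 0.992, -0.0, -0.0]
wrist_force: [-0.0, 0.5, -3.3]
width: 0.408
grasp_force: 71.4
t: 10.9
ee_pos: [0.4722, 0.1787, 0.0797]
ee_rot: [0.127, 0.992, -0.0, -0.0]
wrist_force: [-0.4, -0.2, -2.8]
width: 0.405
grasp_force: 71.4
```

No force while the pin goes in, so it is in the hole.

```bash
python3 -m inch '[[0,0,0.03,0,0,0],[0,0,0,0,0,0]]'|grep -E 'pos|wrist';python3 -m inch '[[0,0,0.02,0,0,0],[0,0,0,0,0,0]]'|grep -E 'pos|wrist';
```

```text
ee_pos: [0.4723, 0.1787, 0.0783]
wrist_force: [0.4, -0.4, -3.1]
ee_pos: [0.4723, 0.1787, 0.0772]
wrist_force: [0.0, 1.0, -3.2]
```

```bash
python3 -m inch '[[0,0,0.02,0,0,0],[0,0,0,0,0,0]]'|grep -E 'pos|wrist';
```

```text
ee_pos: [0.4723, 0.1787, 0.077]
wrist_force: [-3.9, -1.2, 3.6]
```

Contact with the block. Now I release and back off.

```bash
python3 -m inch '[[0,0,0,0,0,0],[0,0,0,0,0,0],[0,0,0,0,0,0],[0,0,0,0,0,0],[0,0,0,0,0,0]]' 1; python3 -m inch '[[0,0,0,0,0,0],[0,0,0,0,0,0],[0,0,-0.2,0,0,0],[0,0,-0.4,0,0,0],[0,0,-0.6,0,0,0]]';python3 -m inch '[[0,0,-0.8,0,0,0],[0,0,-0.8,0,0,0],[0,0,0,0,0,0],[0,0,0,0,0,0]]'|grep -E 'pos|wrist'; python3 - <<'E'
from h import *
c=imaging.read_camera('side'); im=c['pixels'][180:370,240:440,::-1]; cv2.imwrite('pics/s5.png',cv2.resize(im,None,fx=3,fy=3,interpolation=2))
E
```

```text
t: 12.0
ee_pos: [0.4723, 0.1787, 0.0763]
ee_rot: [0.127, 0.992, -0.0, 0.0]
wrist_force: [0.1, 0.2, 0.3]
width: 1.0
grasp_force: 0.0
t: 12.5
ee_pos: [0.4714, 0.1783, 0.1363]
ee_rot: [0.127, 0.992, -0.001, -0.001]
wrist_force: [0.6, 0.7, 0.3]
width: 0.998
grasp_force: 0.0
ee_pos: [0.4729, 0.179, 0.2179]
wrist_force: [0.3, 0.5, -0.7]
```

View pics/s5.png

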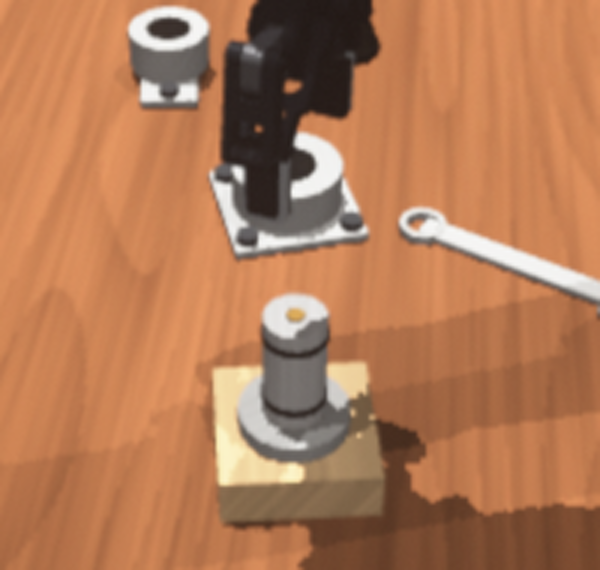

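The tester stands upright and centred on its block, with its foot at (294,415), and the gripper is clear above it.

```bash
python3 -c "
from rig import workorder; print(workorder.job_done())"
```

```text
the job is handed in; nothing more can be done
None
```

I pressed the tester onto the square-plate mount, held it with its foot on the rim for about 2.3 s, then stood it back upright in its block and let go; the job was handed in at about 13 s, and no verdict came back.

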